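# Lever up the lid of the vial heater and hold it

## Task

Press the blue pad on the long end of the steel lever down until the lever sits on its rubber stop, so that its short end lifts the heavy lid of the vial heater, and keep pressing: the program finishes while still holding the lever down with the fingers. Raise the lid steadily and never let it drop; only push on the lever, never lift it out of its fork, and do not push on the lid or any other part of the heater. Leave the bottle, cup, jar and vial rack where they stand.

Things in the scene. Friction and masses are not known exactly. Their poses are not given: they have to be found in the camera images.
- heater: fixed black vial heater on the table, base plate 420 x 200 mm. Origin: on the table, straight below the lever's pivot. x axis: along the lever from the blue pad (negative x) to the lid (positive x); z up. Along x: base plate -135 to +285 mm; heated box with white-capped vials under the lid, +88 to +160 mm, 88 mm high; control housing with blue screen and knob, +184 to +280 mm, 106 mm high.
- lever: loose steel lever, 0.25 kg, its cross pin lying in the fork. Origin: on the pin's axis (pivot). Bar 20 x 8 mm; pivot to pad centre 190 mm; short arm 75 mm, its roller under the lid's front edge. At rest the long end slopes up 0.30 rad and the frame is parallel to the heater's; pressed, it turns 0.60 rad, to 0.30 rad below level on the rubber stop. Needs 2 to 8 N at the pad, kept up, or it springs back.
- pad (a point): centre of the top face of the blue pad at the long end of the lever, the place to press; pad 60 mm along the lever, 50 mm across, 12 mm thick, this face 6 mm above the lever's centre line through the pivot. At rest 162 mm above the table; it moves on an arc about the pivot to 50 mm above the table.
- lid (a joint): opening angle (rad) of the heavy steel lid with orange insulation on top, 98 x 164 x 26 mm, about 2 kg, hinged at its edge away from the lever (heater x +152 mm, 88 mm high). 0 is shut, positive is up; about 0.50 with the lever on its stop. It falls shut when the lever is let go.
- lid_lip (a point): middle of the lower front edge of the lid, the edge the lever lifts; 88 mm above the table when shut, about 135 mm with the lever on its stop
- bottle: loose amber glass reagent bottle with black cap, 42 mm across, 85 mm high, origin at the centre of its underside; leave alone
- cup: loose white paper cup, 68 mm across the rim, 85 mm high, origin at the centre of its underside; leave alone
- jar: loose milky-clear jar with white cap, 48 mm across, 65 mm high, origin at the centre of its underside; leave alone
- rack: loose steel wire rack with white-capped vials, 200 (its x) x 80 mm, 95 mm high, origin at the centre of its underside; leave alone
- fork (a point): seat of the lever's pin, 100 mm above the table: the lever's origin lies here while seated. Middle of an aluminium fork: two cheeks 21 mm to either side, 115 mm high, with open-topped slots.
- stop (a point): top of the black rubber bar on the grey stop post under the long arm, 106 mm from the pivot, 60 mm above the table; it ends the lever's travel

How it is judged:
At the end, for the whole second after the job is handed in: The lid is held still and raised by 0.45 to 0.60 rad (the lever on its stop, or within about 15 mm of it at the pad), the fingers press on the lever with more than 1 N, and the lever's pin is seated in the fork (within 8 mm) (value of joint lid between 0.45 and 0.6 rad and velocity of joint lid between -0.1 and 0.1 rad/s and contact force between the fingers and lever above 1 N and distance between lever and fork below 0.008 m); the arm keeps its last pose, push and grip.
It fails at once if the heater or its lid is pushed by the robot (more than 2 N) (contact force between any of the fingers, the arm and heater above 2 N).
It fails at once if the lever is lifted out of its fork (its pivot more than 12 mm from the fork's seat) (distance between lever and fork above 0.012 m).
It fails at once if the lid is flung up or drops (faster than 3 rad/s) (velocity of joint lid above 3 rad/s or velocity of joint lid below -3 rad/s).
It fails at once if the bottle, cup, jar or rack is moved by more than 20 mm or tipped (distance of any of bottle, cup, jar, rack from where it was at the start of the episode above 0.02 m or angle between any of bottle, cup, jar, rack's own z axis and vertical above 0.3 rad).
It also fails if it takes over 38 s, if anything falls off the work surface, if the arm or the gripper's body presses on something with over 40 N, if the wrist force passes 120 N, or if a joint passes its speed limit or range.

## Robot

A 6-joint arm with a two-finger parallel gripper is mounted at the origin on the work surface. World frame = base frame: x ahead of the robot, y to its left, z up, the work surface at z = 0. Lengths are in m, angles in rad, forces in N, time in s.
With the tool pointing down it reaches from about 0.35 to 0.975 m from the base axis. Payload 4.9 kg.
Tool frame: the origin (TCP) lies at the very end of the fingers, on their centre line; the grasp point (between the pads) lies 19 mm behind it; x points along the fingers, y is the direction in which the jaws open and shut, and the axes are right-handed (so a half turn about x gives the same grasp; the last joint's range is limited). The gripper opens to 85 mm and grips with 20 to 120 N. Pads are 22 mm wide; open, the fingers measure 114 mm over their backs; the gripper's body (76 mm by 85 mm) begins 54 mm behind the grasp point. The pads swing forward as they close: fully open they stand 13 mm farther back than shut.
Start: joints at [0.988, 0.053, 1.613, -0, 1.476, -0.119], TCP at [0.28, 0.559, 0.231] pointing down, gripper open.
Joint ranges: [-3.01, 3.01], [-1.01, 2.22], [0.06, 2.58], [-1.02, 4.17], [0.09, 2.62], [-3.14, 3.14]. Speed limits (rad/s): [2.57, 2.57, 3.14, 3.14, 3.14, 3.14].

## Interface

Orientations are given as a rotation vector (axis times angle).
In Python, from station import ctrl, get_image, calibration, finish_job, search_frame, cut_out, mark_of gives the robot as it stands. The module is installed in compiled form; this text tells all that it offers.
- The arm moves only by the tool arm_command, never from a script. Its argument "plan" is a list that holds one entry, the list of rows, each a list of 7 numbers: the shift along the tool's x, y, z in m, then the turn, a rotation vector about the tool's x, y, z in degrees, then the finger opening in m, from 0 to 0.0854. A call has 1 to 20 rows; each row shifts and turns the pose as measured when the row begins, along the tool's axes as they then stand; what a row does not reach is not made up. A row lasts 1/12 s, in which the tool goes at most 41.7 mm and 7.16 degrees, less where a joint would pass 70% of its speed; a pose out of reach is approached as far as the arm can. A call with a gripper value outside its range is refused whole. The fingers move at their own pace and stop on an object; "squeeze" is the grip in N (left out, the last holds). Time passes only in rows, so rows that do not move let the fingers close. It gives the time, the measured TCP pose, the force and the opening at its end, in the units of the state.
- ctrl.get_obs(): the state, without advancing time (a new reading comes with each control period).
- get_image(name): name is "side" or "top" or "wrist"; returns the picture (400x640x3 uint8, red, green, blue); there is no depth.
- calibration(name): a dict with "fx", "fy", "cx", "cy" (pixels), "k1" (the pictures are not rectified: a ray, as slopes to the right and down, at radius r is drawn at 1 + k1 r^2 times it, then the intrinsics apply), "cam_to_world" (4x4, takes a point from camera to world coordinates); the wrist camera has in their place "hand_eye" (4x4, takes a point from camera to tool coordinates, whose origin is the TCP and whose axes are the tool frame's). Camera axes: x right, y down, z forward; pixel columns grow to the right and rows downward; lengths in m; the calibration is good to about 2 mm. A picture is of the moment at which its call begins: read the wrist's pose just before it. calibration takes no time and is no camera call.
- finish_job(): hands the job in, once; it reports no verdict.
Trained networks look in the newest picture that a camera, given by its name, has taken for a name from the list of things; names that differ only in an ending like _2 or _b are one class to them, and where a whole thing is asked for, a point or a joint stands for the part that bears it (a point fixed in the world has none). Each returns a list of dicts, best first, with "conf" (0 to 1); they miss things now and then, are a little off and sometimes report something else, mostly with a low value. They report only what shows in the picture. A call takes as long as a camera call.
- search_frame(camera, thing): "at" ([x, y, z] in m, in the coordinates of the camera as it stood for that picture, good to about 4 mm: the middle of the surface that is visible of it).
- cut_out(camera, thing): "mask" (400x640 bool, what is visible of it).
- mark_of(camera, thing): "at" ([x, y, z] in m, in the coordinates of the camera as it stood for that picture, good to about 4 mm: a listed point, or the origin of a listed thing).
The state is a dict: "t": time; "q": joint angles; "dq": joint speeds; "effort": joint torques, N m; "tool_pos": TCP position; "tool_rot": TCP orientation; "contact_force": force on the tool from outside, world axes, zero at the start; "wrist_torque": the same for the moment, N m; "opening": finger opening in m.
Only numpy, scipy, OpenCV 4.12 (cv2) and the standard library are available. Lean on these libraries where they do the work, as an engineer would, in place of code of your own. Each camera call takes 0.05 s, during which the arm holds its last target. There are 200 camera calls.

## Working session

There is one attempt and no reset: what is moved stays moved. The work goes in short steps, Python scripts to look and compute and a tool call to move; the robot and the scene stay as the last step left them, time stands still between calls to the robot, and variables do not carry over. Pictures are saved under pics/ and viewed, about 8 in all and at most 12, crops included, and the job is handed in when it is done.

Besides the shell and the picture viewer there is one more tool, called after "Emit:" as name(argument=value, ...) on one line, values as JSON. arm_command: Moves the arm, as the interface text tells. Its arguments: {"type":"object","properties":{"plan":{"type":"array","items":{"type":"array","items":{"type":"array","items":{"type":"number"}}}},"squeeze":{"type":"number"}},"required":["plan"]}

```bash
mkdir -p pics; cat > h.py <<'E'
import numpy as np, cv2
from station import *
from scipy.spatial.transform import Rotation as R
def T(cam):
    c=calibration(cam)
    if "cam_to_world" in c: return np.array(c["cam_to_world"])
    o=ctrl.get_obs(); M=np.eye(4); M[:3,:3]=R.from_rotvec(o["tool_rot"]).as_matrix(); M[:3,3]=o["tool_pos"]
    return M@np.array(c["hand_eye"])
def snap(cam,fn=None):
    M=T(cam); im=get_image(cam)
    if fn: cv2.imwrite("pics/"+fn,cv2.cvtColor(im,cv2.COLOR_RGB2BGR))
    return M
def find(cam,M,thing,f=mark_of):
    for d in f(cam,thing)[:2]:
        p=M@np.r_[d["at"],1]; print(cam,thing,round(d["conf"],2),p[:3].round(3))
E
python3 - <<'E'
from h import *
o=ctrl.get_obs(); print({k:np.round(v,3) for k,v in o.items()})
print(R.from_rotvec(o["tool_rot"]).as_matrix().round(3))
for c in("side","top"):
    M=snap(c,c+"0.png")
    for t in("pad","fork","heater","lever","stop","lid_lip","bottle","cup","jar","rack"): find(c,M,t)
E
```

```text
{'t': np.float64(0.0), 'q': array([ 0.988,  0.053,  1.614,  0.   ,  1.476, -0.119]), 'dq': array([-0.   ,  0.   ,  0.002, -0.001, -0.001,  0.   ]), 'effort': array([-0.0000e+00, -3.9372e+01, -3.7016e+01, -0.0000e+00,  7.0000e-03,
       -0.0000e+00]), 'tool_pos': array([0.279, 0.558, 0.23 ]), 'tool_rot': array([ 0.362,  1.541, -0.365]), 'contact_force': array([ 0.289, -1.077, -0.443]), 'wrist_torque': array([-0.022,  0.006, -0.026]), 'opening': np.float64(0.085)}
[[-0.001  0.447  0.894]
 [-0.002  0.894 -0.447]
 [-1.    -0.002 -0.   ]]
side pad 0.71 [0.503 0.044 0.162]
side fork 0.57 [0.652 0.138 0.102]
side heater 0.8 [0.653 0.139 0.003]
side lever 0.91 [0.651 0.141 0.099]
side stop 0.63 [0.567 0.085 0.058]
side lid_lip 0.58 [0.697 0.17  0.089]
side bottle 0.25 [0.565 0.083 0.058]
side cup 0.56 [0.467 0.196 0.001]
side cup 0.37 [0.653 0.142 0.001]
side jar 0.59 [ 0.569 -0.076  0.004]
side jar 0.57 [0.697 0.169 0.089]
side rack 0.67 [ 0.665  0.338 -0.003]
top pad 0.76 [0.505 0.041 0.162]
top fork 0.9 [0.654 0.14  0.102]
top heater 0.71 [ 0.655  0.136 -0.   ]
top heater 0.45 [0.651 0.141 0.097]
top lever 0.75 [0.65  0.135 0.1  ]
top stop 0.89 [0.566 0.082 0.06 ]
top lid_lip 0.67 [0.7   0.17  0.082]
top bottle 0.6 [ 0.674 -0.018 -0.   ]
top jar 0.61 [ 0.573 -0.076 -0.004]
top rack 0.9 [ 0.671  0.345 -0.001]
```

View pics/top0.png

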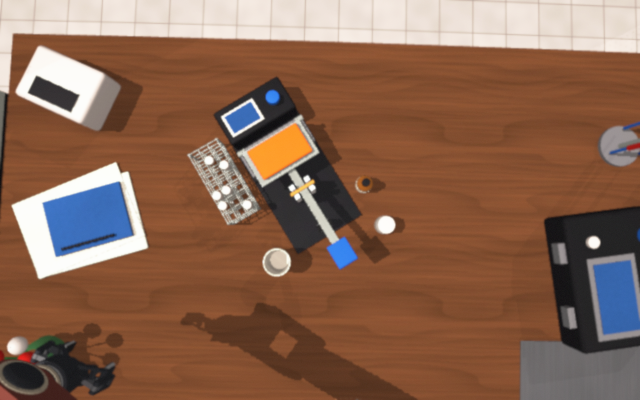

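View pics/side0.png

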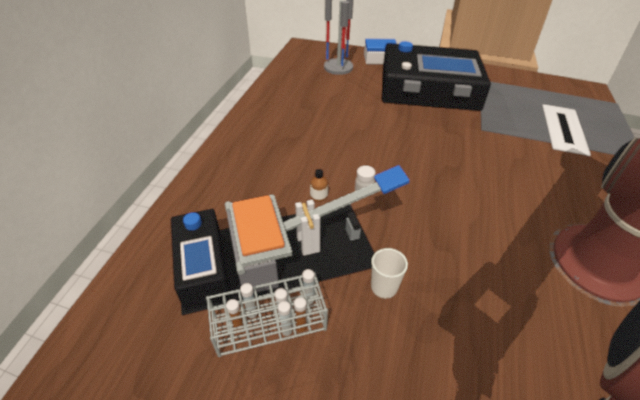

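The network points agree with the pictures and with the given heights (162/100/60 mm). In the top view the pad is at (342,252), the fork at (302,186) and the jar at (385,225). The cup is at (277,262). The lever's heading is about 33°. I'll close the fingers, line the jaws up with the lever and move above the pad.

Emit:
arm_command(plan=[[[0, 0, 0, 6, 0, 0, 0], [0, 0, 0, 6, 0, 0, 0], [0, 0, 0, 6, 0, 0, 0], [0, 0, 0, 6, 0, 0, 0], [0, 0, 0, 6, 0, 0, 0], [0, 0, 0, 0, 0, 0, 0]]], squeeze=40)

```text
t: 1.6
tool_pos: [0.2796, 0.559, 0.2314]
tool_rot: [0.789, 1.423, -0.789]
contact_force: [-0.9, 0.3, -0.5]
opening: 0.0121
```

Emit:
arm_command(plan=[[[0, -0.0056, 0.0308, 0, 0, 0, 0], [0, -0.0056, 0.0308, 0, 0, 0, 0], [0, -0.0056, 0.0308, 0, 0, 0, 0], [0, -0.0056, 0.0308, 0, 0, 0, 0], [0, -0.0056, 0.0308, 0, 0, 0, 0], [0, -0.0056, 0.0308, 0, 0, 0, 0], [0, -0.0056, 0.0308, 0, 0, 0, 0], [0, -0.0056, 0.0308, 0, 0, 0, 0], [0, -0.0056, 0.0308, 0, 0, 0, 0], [0, -0.0056, 0.0308, 0, 0, 0, 0], [0, -0.0056, 0.0308, 0, 0, 0, 0], [0, -0.0056, 0.0308, 0, 0, 0, 0], [0, -0.0056, 0.0308, 0, 0, 0, 0], [0, -0.0056, 0.0308, 0, 0, 0, 0], [0, -0.0056, 0.0308, 0, 0, 0, 0], [0, -0.0056, 0.0308, 0, 0, 0, 0], [0, -0.0056, 0.0308, 0, 0, 0, 0], [0, -0.0056, 0.0308, 0, 0, 0, 0], [0, 0, 0, 0, 0, 0, 0]]])

```text
t: 3.18
tool_pos: [0.511, 0.019, 0.2333]
tool_rot: [0.743, 1.434, -0.734]
contact_force: [1.5, -0.4, 0.7]
opening: 0.0002
```

```bash
cat > chk.py <<'E'
from h import *
import sys
o=ctrl.get_obs(); print({k:np.round(o[k],3) for k in("t","tool_pos","contact_force","opening")})
Rm=R.from_rotvec(o["tool_rot"]).as_matrix(); print(Rm.round(3))
n=sys.argv[1]
for c in("side","wrist"):
    M=snap(c,c+n+".png")
    for t in("pad","fork","lever","lid_lip","stop"): find(c,M,t)
a=[cv2.imread(f"pics/{c}{n}.png") for c in("side","wrist")]
cv2.imwrite(f"pics/both{n}.png",cv2.resize(np.vstack(a),None,fx=.74,fy=.74))
print("to target (tool axes):",Rm.T@(np.array([.4995,.0392,.17])-o["tool_pos"]))
E
python3 chk.py 1
```

```text
{'t': np.float64(3.183), 'tool_pos': array([0.511, 0.019, 0.233]), 'contact_force': array([ 1.479, -0.363,  0.655]), 'opening': np.float64(0.0)}
[[ 0.01   0.812  0.583]
 [ 0.002  0.583 -0.812]
 [-1.     0.009  0.004]]
side pad 0.91 [0.499 0.04  0.161]
side fork 0.82 [0.652 0.14  0.1  ]
side lever 0.64 [0.653 0.139 0.099]
side lid_lip 0.93 [0.697 0.169 0.091]
side stop 0.57 [0.563 0.085 0.057]
wrist pad 0.86 [0.501 0.04  0.161]
wrist fork 0.94 [0.657 0.141 0.102]
wrist fork 0.56 [0.698 0.17  0.09 ]
wrist lever 0.88 [0.654 0.139 0.101]
wrist lid_lip 0.63 [0.699 0.171 0.089]
wrist stop 0.9 [0.567 0.082 0.062]
to target (tool axes): [ 0.06319663  0.00185935 -0.02339825]
```

Emit:
arm_command(plan=[[[0.005, 0.0006, -0.004, 0, 0, 0, 0], [0.005, 0.0006, -0.004, 0, 0, 0, 0], [0.005, 0.0006, -0.004, 0, 0, 0, 0], [0.005, 0.0006, -0.004, 0, 0, 0, 0], [0.005, 0.0006, -0.004, 0, 0, 0, 0], [0.005, 0.0006, -0.004, 0, 0, 0, 0], [0.005, 0, 0, 0, 0, 0, 0], [0.005, 0, 0, 0, 0, 0, 0], [0.005, 0, 0, 0, 0, 0, 0], [0, 0, 0, 0, 0, 0, 0]]])

```text
t: 4.62
tool_pos: [0.4962, 0.0489, 0.1819]
tool_rot: [0.74, 1.439, -0.729]
contact_force: [0.9, 0.7, -1.1]
opening: -0.0
```

```bash
sed -i 's/.4995,.0392/.5,.0405/' chk.py; python3 chk.py 2
```

```text
{'t': np.float64(4.617), 'tool_pos': array([0.496, 0.049, 0.182]), 'contact_force': array([ 0.913,  0.743, -1.115]), 'opening': np.float64(-0.0)}
[[ 0.006  0.809  0.588]
 [ 0.004  0.588 -0.809]
 [-1.     0.008  0.   ]]
side pad 0.83 [0.502 0.041 0.158]
side fork 0.78 [0.651 0.138 0.101]
side lever 0.64 [0.654 0.141 0.098]
side lid_lip 0.69 [0.698 0.171 0.09 ]
side stop 0.56 [0.562 0.083 0.059]
side stop 0.39 [0.651 0.139 0.1  ]
wrist pad 0.55 [0.568 0.083 0.061]
wrist fork 0.72 [0.657 0.139 0.1  ]
wrist lever 0.67 [0.655 0.143 0.1  ]
wrist lever 0.66 [0.653 0.138 0.1  ]
wrist lid_lip 0.9 [0.699 0.171 0.087]
wrist stop 0.62 [0.567 0.081 0.063]
to target (tool axes): [ 0.01189198 -0.00192374  0.00900637]
```

View pics/both2.png

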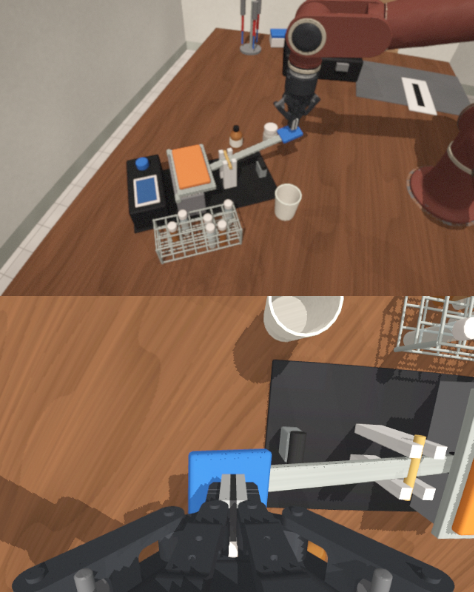

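The side view shows the closed fingers just above the blue pad at (290,128). The wrist view shows them on the pad but about 9 mm off its middle, so I'll centre them and begin pressing.

Emit:
arm_command(plan=[[[0, -0.0005, 0.002, 0, 0, 0, 0], [0, -0.0005, 0.002, 0, 0, 0, 0], [0, -0.0005, 0.002, 0, 0, 0, 0], [0, 0, 0, 0, 0, 0, 0], [0, 0, 0, 0, 0, 0, 0]]])

```text
t: 5.63
tool_pos: [0.4996, 0.0424, 0.1838]
tool_rot: [0.741, 1.436, -0.728]
contact_force: [0.4, 1.0, -0.2]
opening: 0.0
```

Emit:
arm_command(plan=[[[0.003, 0, 0, 0, 0, 0, 0], [0.003, 0, 0, 0, 0, 0, 0], [0.003, 0, 0, 0, 0, 0, 0], [0.003, 0, 0, 0, 0, 0, 0], [0.003, 0, 0, 0, 0, 0, 0], [0.003, 0, 0, 0, 0, 0, 0], [0.003, 0, 0, 0, 0, 0, 0], [0.003, 0, 0, 0, 0, 0, 0]]])

```text
t: 6.3
tool_pos: [0.5, 0.0423, 0.1581]
tool_rot: [0.741, 1.436, -0.728]
contact_force: [-1.1, -0.6, 2.8]
opening: -0.0
```

Contact. I'll press on steadily.

Emit:
arm_command(plan=[[[0.004, 0, 0, 0, 0, 0, 0], [0.004, 0, 0, 0, 0, 0, 0], [0.004, 0, 0, 0, 0, 0, 0], [0.004, 0, 0, 0, 0, 0, 0], [0.004, 0, 0, 0, 0, 0, 0], [0.004, 0, 0, 0, 0, 0, 0], [0.004, 0, 0, 0, 0, 0, 0], [0.004, 0, 0, 0, 0, 0, 0], [0.004, 0, 0, 0, 0, 0, 0], [0.004, 0, 0, 0, 0, 0, 0]]])

```text
t: 7.13
tool_pos: [0.5007, 0.0417, 0.1156]
tool_rot: [0.739, 1.435, -0.73]
contact_force: [-1.9, -1.4, 3.5]
opening: 0.0001
```

```bash
python3 chk.py 3
```

```text
{'t': np.float64(7.133), 'tool_pos': array([0.501, 0.042, 0.116]), 'contact_force': array([-1.901, -1.42 ,  3.539]), 'opening': np.float64(0.0)}
[[ 0.01   0.809  0.588]
 [ 0.002  0.588 -0.809]
 [-1.     0.009  0.004]]
side pad 0.77 [0.492 0.033 0.116]
side fork 0.98 [0.653 0.14  0.103]
side lever 0.84 [0.656 0.139 0.098]
side lid_lip 0.63 [0.698 0.172 0.113]
side stop 0.58 [0.565 0.084 0.057]
wrist pad 0.83 [0.491 0.035 0.116]
wrist pad 0.54 [0.656 0.142 0.002]
wrist stop 0.97 [0.565 0.081 0.063]
to target (tool axes): [-0.05435732 -0.00082063  0.00078496]
```

Halfway down: the lip has risen to 113 mm and the pin is seated. On to the stop, slowing at the end.

Emit:
arm_command(plan=[[[0.004, 0, 0, 0, 0, 0, 0], [0.004, 0, 0, 0, 0, 0, 0], [0.004, 0, 0, 0, 0, 0, 0], [0.004, 0, 0, 0, 0, 0, 0], [0.004, 0, 0, 0, 0, 0, 0], [0.004, 0, 0, 0, 0, 0, 0], [0.004, 0, 0, 0, 0, 0, 0], [0.004, 0, 0, 0, 0, 0, 0], [0.004, 0, 0, 0, 0, 0, 0], [0.004, 0, 0, 0, 0, 0, 0], [0.004, 0, 0, 0, 0, 0, 0], [0.003, 0, 0, 0, 0, 0, 0]]])

```text
t: 8.73
tool_pos: [0.5037, 0.0427, 0.0664]
tool_rot: [0.743, 1.43, -0.725]
contact_force: [-0.7, 1.0, 3.4]
opening: -0.0
```

Emit:
arm_command(plan=[[[0.002, 0, 0, 0, 0, 0, 0], [0.002, 0, 0, 0, 0, 0, 0], [0.002, 0, 0, 0, 0, 0, 0]]])

```text
t: 8.98
tool_pos: [0.5049, 0.0433, 0.0601]
tool_rot: [0.745, 1.428, -0.723]
contact_force: [1.4, 1.2, 3.9]
opening: 0.0003
```

Emit:
arm_command(plan=[[[0.002, 0, 0, 0, 0, 0, 0], [0.002, 0, 0, 0, 0, 0, 0], [0.002, 0, 0, 0, 0, 0, 0]]])

```text
t: 9.23
tool_pos: [0.5058, 0.0436, 0.0543]
tool_rot: [0.745, 1.427, -0.722]
contact_force: [-2.5, 1.4, 14.1]
opening: 0.0
```

Emit:
arm_command(plan=[[[0.002, 0, 0, 0, 0, 0, 0], [0.002, 0, 0, 0, 0, 0, 0]]])

```text
t: 9.4
tool_pos: [0.5061, 0.0436, 0.054]
tool_rot: [0.744, 1.429, -0.723]
contact_force: [-10.1, 0.7, 20.2]
opening: -0.0
```

```bash
python3 chk.py 4
```

```text
{'t': np.float64(9.4), 'tool_pos': array([0.506, 0.044, 0.054]), 'contact_force': array([-10.071,   0.712,  20.188]), 'opening': np.float64(-0.0)}
[[ 0.018  0.809  0.588]
 [ 0.006  0.588 -0.809]
 [-1.     0.017  0.006]]
side pad 0.94 [0.499 0.038 0.05 ]
side fork 0.77 [0.649 0.141 0.1  ]
side fork 0.59 [ 0.569 -0.08   0.001]
side lever 0.68 [0.648 0.137 0.099]
side lid_lip 0.65 [0.707 0.175 0.138]
side stop 0.95 [0.565 0.08  0.058]
wrist pad 0.58 [0.498 0.039 0.052]
to target (tool axes): [-0.11611412 -0.00475721 -0.00039828]
```

View pics/both4.png

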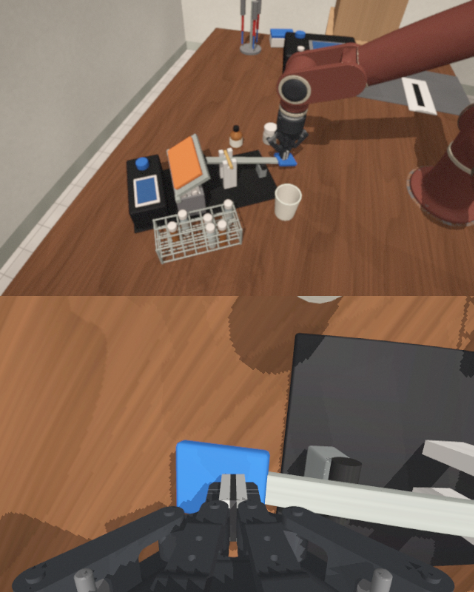

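The lever is on its stop: pad at 50 mm, lip at 138 mm, pin seated. The push is more than needed and has a side component, so I'll ease it and check that it holds.

Emit:
arm_command(plan=[[[0.001, -0.0005, 0, 0, 0, 0, 0], [0.001, 0, 0, 0, 0, 0, 0], [0.001, 0, 0, 0, 0, 0, 0]]])

```text
t: 10.25
tool_pos: [0.5058, 0.0435, 0.0544]
tool_rot: [0.744, 1.431, -0.723]
contact_force: [-2.5, 1.6, 9.3]
opening: 0.0001
```

```bash
python3 - <<'E'
from h import *
for i in range(24):
    M=snap("side")
    if i%4==0:
        o=ctrl.get_obs(); print(o["t"].round(2),o["tool_pos"].round(4),o["contact_force"].round(1))
for t in("pad","lever","fork","lid_lip","cup","jar","bottle","rack"): find("side",M,t)
M=snap("top")
for t in("pad","lever","lid_lip","cup","jar","bottle","rack"): find("top",M,t)
E
```

```text
Traceback (most recent call last):
AttributeError: 'float' object has no attribute 'round'
```

```bash
python3 - <<'E'
from h import *
for i in range(24):
    M=snap("side")
    if i%4==0:
        o=ctrl.get_obs(); print(round(float(o["t"]),2),np.round(o["tool_pos"],4),np.round(o["contact_force"],1))
for t in("pad","lever","fork","lid_lip","cup","jar","bottle","rack"): find("side",M,t)
M=snap("top")
for t in("pad","lever","lid_lip","cup","jar","bottle","rack"): find("top",M,t)
E
```

```text
10.35 [0.5058 0.0436 0.0544] [-2.6  1.2  9.9]
10.55 [0.5058 0.0435 0.0544] [-3.2  1.7 10.1]
10.75 [0.5059 0.0435 0.0544] [-3.1  0.8  9.6]
10.95 [0.5058 0.0435 0.0544] [-2.2  0.8  9.9]
11.15 [0.5058 0.0435 0.0544] [-2.5  1.   9.5]
11.35 [0.5058 0.0435 0.0544] [-1.9  1.6 10. ]
side pad 0.88 [0.493 0.038 0.045]
side lever 0.6 [0.653 0.139 0.099]
side fork 0.74 [0.651 0.136 0.101]
side lid_lip 0.8 [0.71  0.174 0.137]
side cup 0.85 [ 0.467  0.197 -0.001]
side jar 0.57 [ 0.568 -0.077  0.001]
side bottle 0.75 [ 0.674 -0.021  0.   ]
side rack 0.9 [ 0.67   0.339 -0.003]
side rack 0.58 [0.653 0.142 0.002]
top lever 0.82 [0.647 0.134 0.101]
top lid_lip 0.64 [0.71  0.177 0.132]
top cup 0.62 [ 0.471  0.198 -0.005]
top jar 0.61 [ 0.571 -0.075 -0.006]
top bottle 0.75 [ 0.676 -0.02   0.   ]
top rack 0.62 [ 0.669  0.345 -0.001]
```

Steady over 1 s with about 10 N on the tool. I'm handing it in.

```bash
python3 -c "
from station import *
print(finish_job()); print(ctrl.get_obs()['contact_force'])"
```

```text
the job is handed in; nothing more can be done
None
the job is handed in; nothing more can be done
```

I pressed the blue pad down with the closed fingers, slowly and straight, until the lever sat on its rubber stop. I handed the job in at about 12 s with the fingers still holding it there; no verdict is given.

- **Hold:** over the last second the fingertips did not move (height 54.4 mm) and the push stayed at about 10 N.
- **Lid:** its front edge measured 132 to 138 mm high, against the 135 mm expected with the lever on its stop.
- **Pin:** the lever's pivot showed within about 2 to 8 mm of the fork seat. That is at or below the 8 mm limit, and most of it is probably measuring error, since the 8 mm came from the top camera alone.
- **Other objects:** the bottle, jar and rack were within about 7 mm of where they were first seen. So was the cup.

**Checks that disagreed or failed:**
- **Peak force:** on first reaching the stop the force rose briefly to about 20 N downward and 10 N sideways; I eased it to the final level.
- **Pad height:** the last side view put the pad at 45 mm instead of 50 mm, which is about the network's error.
- **Missed detection:** the last top view did not find the pad at all, probably because the gripper hid it.

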